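# Hang the oil dipper on the kiosk rail under its price card

### The arm

A 7-joint arm with a two-finger parallel gripper is mounted at the origin on the work surface. World frame = base frame: x ahead of the robot, y to its left, z up, the work surface at z = 0. Lengths are in m, angles in degrees, forces in N, time in s.
With the tool pointing down it reaches from about 0.35 to 0.775 m from the base axis. Payload 3.1 kg.
Tool frame: the origin (TCP) lies on the centre line of the jaws, within the pads' length; the fingertips stand 17 mm ahead of it and the grasp point (between the pads) lies 2 mm behind it (robot.tip_reach is the distance from the TCP to the fingertips, in m); z points along the fingers, y is the line along which they close (so a half turn about z gives the same grasp; the last joint's range is limited). The gripper opens to 85 mm and grips with 20 to 120 N. Pads are 22 mm wide; open, the fingers measure 114 mm over their backs; the gripper's body (76 mm by 85 mm) begins 54 mm behind the grasp point. The pads swing forward as they close: fully open they stand 13 mm farther back than shut.
Start: joints at [-67.993, 17.813, 0.802, 86.603, -0.252, 75.585, -1.558], TCP at [0.227, 0.501, 0.248] pointing down, gripper open.
Joint ranges: [-154.91, 154.91], [-16.99, 109.72], [-72.82, 74.43], [7.12, 147.25], [-82.49, 262.49], [11.32, 116.49], [-174.64, 174.64]. Speed limits (degrees/s): [159.86, 159.86, 180, 180, 180, 180, 180].

### API

Orientations are given as [roll, pitch, yaw] about the fixed x, y, z axes, in that order (R = Rz(yaw) Ry(pitch) Rx(roll)).
In Python, from station import robot, fingers, vision, workorder, recognise gives the robot as it stands. Calls block until the motion is done:
- robot.move_to(position, orientation): joint-space move of the TCP to a pose.
- robot.line_to(position, orientation=None, velocity=0.15, f_stop=None): straight line of the TCP; orientation=None keeps the orientation; velocity is the mean speed in m/s. With f_stop (N) it stops when the force on the tool has changed by that much, and returns True; else False.
- robot.move_j(angles): joint-space move.
- fingers.gripper_to(opening, force=None): opening from 0.0 (shut) to 1.0 (fully open); force is the grip in N (None keeps the last); returns when the fingers have stopped.
- robot.pause(seconds).
- robot.inverse_kinematics(position, orientation): joint angles nearest the present ones, or None.
- vision.grab_frame(name): name is "scene" or "top" or "wrist"; returns the picture (384x512x3 uint8, red, green, blue); there is no depth.
- vision.calibration(name): a dict with "mtx" (3x3 intrinsics, pixels), "k1" (the pictures are not rectified: a ray, as slopes to the right and down, at radius r is drawn at 1 + k1 r^2 times it, then the intrinsics apply), "extrinsics" (4x4, takes a point from world to camera coordinates); the wrist camera has in their place "T_tool_cam" (4x4, takes a point from camera to tool coordinates, whose origin is the TCP and whose axes are the flange's). Camera axes: x right, y up, looking along -z (the intrinsics and any distortion apply to the point x, -y, -z); pixel columns grow to the right and rows downward; lengths in m; the calibration is good to about 2 mm. A picture is of the moment at which its call begins: read the wrist's pose just before it. calibration takes no time and is no camera call.
A pose or a line that the arm cannot do raises robot.PlanningError and nothing moves.
- workorder.close_job(): hands the job in; it is judged then, once.
Trained networks look in the newest picture that a camera, given by its name, has taken for a name from the list of things; names that differ only in an ending like _2 or _b are one class to them, and where a whole thing is asked for, a point or a joint stands for the part that bears it (a point fixed in the world has none). Each returns a list of dicts, best first, with "p" (0 to 1); they miss things now and then, are a little off and sometimes report something else, mostly with a low value. They report only what shows in the picture. A call takes as long as a camera call.
- recognise(label, camera): "rect" ([centre column, centre row, width, height] in pixels, round what is visible of it).
Readings, each from a call of its own:
- robot.current_time_s(): time.
- robot.current_joint_positions(): joint angles.
- robot.current_dq(): joint speeds.
- robot.current_joint_torque(): joint torques, N m.
- robot.current_tool_pos(): TCP position.
- robot.current_eef_rot(): TCP orientation.
- robot.current_contact_force(): force on the tool from outside, world axes, zero at the start.
- robot.current_torque(): the same for the moment, N m.
- robot.current_finger_gap(): opening from 0.0 (shut) to 1.0 (fully open).
- robot.current_gripper_force(): force on a finger pad.
Only numpy, scipy, OpenCV 4.12 (cv2) and the standard library are available. Lean on these libraries where they do the work, as an engineer would, in place of code of your own. Each camera call takes 0.05 s, during which the arm holds its last target. There are 200 camera calls.

### The job

Hang the small measuring dipper that stands on the counter on the rail by its hook: put it on the open part of the rail and let go of it there, then slide it along the rail, in under the shelf board, until it hangs at rest in line with the vacant price card. Leave the big dipper hanging where it is and do not shift anything else on the counter.

Things in the scene. Friction and masses are not known exactly. Their poses are not given: they have to be found in the camera images.
- dipper: small aluminium measuring dipper, one rigid piece of 0.09-0.18 kg, 265 mm tall, standing upright. Origin: centre of the cup's underside; z up; x from stem to cup axis. Open cup 64 mm across, 70 mm deep. Stem: upright strip 4 mm thick (x), 22 mm wide (y) outside the cup at x = -33 mm, roughly on the robot's side at the start, with a side hook towards +x and above it a wooden grip.
- dipper_hook (a point): inside of the small dipper's hook crown (rests on the rail): x = -18, y = 0, z = 180 mm in its frame. The hook is 26 mm wide inside, open downwards; its lip, on the +x side, flares outwards and ends 40 mm below this point. Hung, the dipper stays upright within about 5 degrees, swings a little and slides at a push of 1 N or less; pushed near rail height it stays upright, pushed low it leans.
- dipper_grip (a point): middle of the small dipper's wooden grip, 16 (x) x 24 (y) mm, which reaches from 40 mm below to 30 mm above this point and is free all round: x = -33, y = 0, z = 235 mm in the dipper's frame, 55 mm above dipper_hook. Axes as dipper.
- rack: fixed rack. Origin: on the counter under the rail, level with the shelf board's left-hand end; y along the rail to the left, x away from the robot. Rail: steel bar 18 mm thick at x = 0, its top 225 mm up, from a blue post (face at y = 290 mm, 250 mm tall, 50 mm deep) to a wooden post at y = -360 mm. Nothing lies over its open part, y = 0 to 290 mm, nor before the rail on the robot's side.
- board_edge (a point): the shelf board's lower near corner at its left-hand end: x = -14, y = 0, z = 340 mm in the rack's frame. The wooden board, 18 mm thick, stock on it reaching 440 mm up, covers y = -380 to 0 mm, x = -14 to 94 mm, 30 mm above the top of a hung dipper's grip: under it a dipper slides along the rail but cannot be hooked on or off. A 22 mm square leg stands under it at x = 78, y = -12 mm.
- rail_open (a point): top of the rail in the middle of its open part: x = 0, y = 150, z = 225 mm in the rack's frame. Axes as rack.
- price_card: the vacant price card, blank white, 60 mm wide and 55 mm tall, leaning back in a holder on the board's far edge (the customers' side). Fixed. Origin: middle of the card's lower edge, 109 mm beyond the rail and 357 mm up; y along the rail, as the rack's. Of two alike it is the one nearer to the open rail (the big dipper hangs under the other); the dipper belongs in line with its middle along y.
- big_dipper: the bigger aluminium dipper, cup 72 mm across and 95 mm deep, 265 mm tall, hanging loose on the rail under the board beyond the vacant place, 100 mm or more from it. To be left there. Origin: centre of the cup's underside.
- big_dipper_hook (a point): inside of the big dipper's hook crown, resting on the rail
- mug: white enamel mug, 80 mm across, 85 mm tall, handle at its side; a bystander. Origin: centre of its underside.
- tin: round tin, 74 mm across, 105 mm tall; a bystander. Origin: centre of its underside.
- funnel: grey funnel standing mouth down, 110 mm across, 100 mm tall; a bystander. Origin: centre of its underside.
- jar: glass jar with a steel lid, 90 mm across, 150 mm tall; a bystander. Origin: centre of its underside.
- soap: white carton, 60 x 170 x 50 mm, lying on the counter; a bystander. Origin: centre of its underside.
- weight: dark iron scale weight, 56 mm across, 66 mm tall; a bystander. Origin: centre of its underside.

How it is judged (in metres and radians):
On the way, in this order (a step that is already met when the one before it is completed fails the run):
1. the dipper hangs by its hook on the open part of the rail and has been let go (x of dipper_hook in the frame of rack between -0.012 and 0.012 m and z of dipper_hook in the frame of rack between 0.217 and 0.233 m and y of dipper_hook in the frame of rack between 0 and 0.29 m and contact force between each of the fingers, the arm and dipper below 0.05 N), for 0.2 s.
2. the dipper has been slid along the rail until it is in line with the vacant price card (x of dipper_hook in the frame of rack between -0.012 and 0.012 m and z of dipper_hook in the frame of rack between 0.217 and 0.233 m and y of dipper_hook in the frame of price_card between -0.02 and 0.02 m), for 0.1 s.
At the end, for the whole second after the job is handed in: The small dipper hangs by its hook on the rail (crown within 8 mm of the rail's top, 12 mm of its line), within 20 mm of the vacant card's middle along the rail, upright within 0.2 rad, under 50 mm/s and untouched; the big dipper's hook is within 30 mm of its start (all of step 2 and contact force between each of the fingers, the arm and dipper below 0.05 N and angle between dipper's own z axis and vertical below 0.2 rad and linear speed of dipper below 0.05 m/s and distance of big_dipper_hook from where it was at the start of the episode below 0.03 m).
It fails at once if the big dipper is shifted on the rail by more than 30 mm (distance of big_dipper_hook from where it was at the start of the episode above 0.03 m).
It fails at once if a bystander on the counter is shifted by more than 30 mm (distance of any of mug, tin, funnel, jar, soap, weight from where it was at the start of the episode above 0.03 m).
It also fails if it takes over 66 s, if anything falls off the work surface, if the arm or the gripper's body presses on something with over 40 N, if the wrist force passes 120 N, or if a joint passes its speed limit or range.

## Working session

There is one attempt and no reset: what is moved stays moved. The work goes in short steps, each a Python script; the robot and the scene stay as the last script left them, time stands still between calls to the robot, and variables do not carry over. Pictures are saved under pics/ and viewed, at most 10 in all, crops included, and the job is handed in when it is done.

```bash
ls; mkdir -p pics
cat > h.py <<'E'
import numpy as np, cv2
from station import robot, fingers, vision, workorder, recognise
from scipy.spatial.transform import Rotation as R
def ext(name):
    c=vision.calibration(name)
    if 'extrinsics' in c: return c, np.array(c['extrinsics'])
    T=np.eye(4); T[:3,:3]=R.from_euler('xyz',robot.current_eef_rot(),degrees=True).as_matrix(); T[:3,3]=robot.current_tool_pos()
    return c, np.linalg.inv(T@np.array(c['T_tool_cam']))
def proj(P,ce):
    c,E=ce; P=np.atleast_2d(P); q=(E[:3,:3]@P.T).T+E[:3,3]
    s=np.c_[q[:,0],-q[:,1]]/(-q[:,2:3]); s=s*(1+c['k1']*(s**2).sum(1,keepdims=True))
    K=np.array(c['mtx']); return s@K[:2,:2].T+K[:2,2]
def ray(uv,ce):
    c,E=ce; K=np.array(c['mtx']); d=np.linalg.solve(K[:2,:2],np.array(uv,float)-K[:2,2]); s=d.copy()
    for _ in range(20): s=d/(1+c['k1']*(s@s))
    v=E[:3,:3].T@np.array([s[0],-s[1],-1]); o=-E[:3,:3].T@E[:3,3]; return o,v/np.linalg.norm(v)
def onz(uv,ce,z):
    o,v=ray(uv,ce); return o+v*(z-o[2])/v[2]
def grab(name,f=None):
    ce=ext(name); im=vision.grab_frame(name)
    if f: cv2.imwrite('pics/'+f,cv2.cvtColor(im,cv2.COLOR_RGB2BGR))
    return im,ce
E
python3 - <<'E'
from h import *
np.set_printoptions(precision=3,suppress=True)
for n in ('scene','top'):
    im,ce=grab(n,n+'1.png'); c,E=ce
    print(n,c['k1'],np.array(c['mtx']).tolist()); print('pos',-E[:3,:3].T@E[:3,3],'look',-E[2,:3])
    for l in ['dipper','dipper_hook','dipper_grip','rack','board_edge','rail_open','price_card','big_dipper','mug','tin','funnel','jar','soap','weight']:
        print(l,[(np.round(r['rect']).astype(int).tolist(),round(r['p'],2)) for r in recognise(l,n)[:3]])
print(robot.current_eef_rot(),robot.current_time_s())
E
```

```text
pics
scene -0.1824090751516201 [[452.2160302537139, 0.0, 257.1044154638206], [0.0, 452.2160302537139, 197.53485415560925], [0.0, 0.0, 1.0]]
pos [0.495 0.951 1.371] look [ 0.045 -0.625 -0.779]
dipper [([273, 238, 26, 59], 0.97), ([281, 325, 32, 45], 0.18)]
dipper_hook [([273, 236, 24, 58], 0.6), ([217, 206, 50, 245], 0.49), ([235, 151, 11, 53], 0.3)]
dipper_grip [([274, 238, 24, 62], 0.85)]
rack [([214, 208, 46, 249], 0.79)]
board_edge [([214, 207, 47, 248], 0.9), ([295, 199, 27, 31], 0.61), ([305, 241, 20, 48], 0.21)]
rail_open [([213, 205, 44, 247], 0.78)]
price_card [([279, 325, 36, 44], 0.63), ([194, 155, 17, 25], 0.57)]
big_dipper [([234, 152, 10, 55], 0.69)]
mug [([293, 200, 26, 28], 0.74)]
tin [([234, 152, 12, 58], 0.71), ([276, 169, 21, 30], 0.57), ([212, 208, 42, 246], 0.57)]
funnel [([318, 159, 27, 28], 0.96)]
jar [([282, 324, 33, 43], 0.91)]
soap [([306, 240, 20, 48], 0.57)]
weight [([313, 313, 24, 22], 0.69)]
top -0.010274657400785137 [[485.3730506131364, 0.0, 252.16212663389263], [0.0, 485.3730506131364, 192.2069589262274], [0.0, 0.0, 1.0]]
pos [0.315 0.054 1.479] look [ 0.205 -0.026 -0.978]
dipper [([223, 230, 26, 24], 0.62)]
dipper_hook [([223, 230, 19, 25], 0.66)]
dipper_grip [([299, 244, 31, 33], 0.67), ([222, 232, 23, 19], 0.57)]
rack [([252, 149, 281, 130], 0.75), ([224, 230, 21, 28], 0.32)]
board_edge [([251, 152, 280, 128], 0.93)]
rail_open [([251, 152, 278, 128], 0.93), ([385, 270, 38, 32], 0.29)]
price_card [([255, 106, 34, 13], 0.69), ([250, 153, 283, 129], 0.58)]
big_dipper [([334, 154, 32, 25], 0.91)]
mug [([303, 245, 30, 31], 0.66)]
tin [([159, 293, 16, 17], 0.62), ([349, 217, 31, 32], 0.61)]
funnel [([386, 270, 35, 31], 0.8), ([224, 230, 26, 24], 0.58), ([156, 292, 20, 17], 0.16)]
jar []
soap [([253, 267, 56, 22], 0.91)]
weight [([157, 293, 18, 18], 0.75), ([130, 259, 46, 33], 0.61)]
[179.999   0.002 155.605] 1.5
```

Run:
```python
import cv2
a=cv2.imread('pics/scene1.png')[80:360,150:370]; b=cv2.imread('pics/top1.png')[80:340,90:430]
cv2.imwrite('pics/s.png',cv2.resize(a,None,fx=2.1,fy=2.1,interpolation=3)); cv2.imwrite('pics/t.png',cv2.resize(b,None,fx=2.3,fy=2.3,interpolation=3))
```

```text
(no output)
```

View pics/s.png

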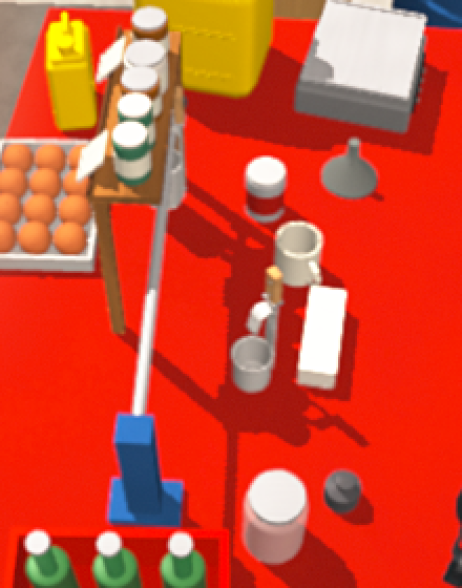

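View pics/t.png

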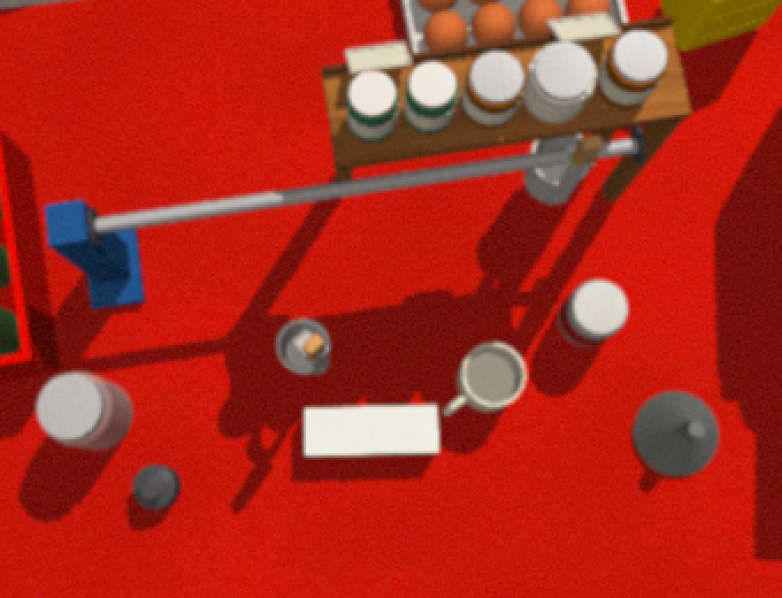

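Both views show the small dipper between the soap and the rail: cup at top (222,230), grip top at scene (281,208). The vacant card is at top (254,104), and the big dipper is farther right at (334,150). I'll fit the rack, card and dipper poses from these points.

```bash
cat > fit.py <<'E'
from h import *
from scipy.optimize import least_squares
np.set_printoptions(precision=4,suppress=True)
S=ext('scene');T=ext('top')
s=lambda u,v:(150+u/2.1,80+v/2.1); t=lambda u,v:(90+u/2.3,80+v/2.3)
def pose(p,P):
    a=p[2]; c,n=np.cos(a),np.sin(a); P=np.array(P); return np.r_[p[0]+c*P[0]-n*P[1],p[1]+n*P[0]+c*P[1],P[2]]
def fit(obs,p0):
    f=lambda p:np.concatenate([proj(pose(p,P),ce)[0]-uv for P,ce,uv in obs])
    r=least_squares(f,p0,loss='soft_l1'); print(r.x,np.degrees(r.x[2])); print(r.fun.reshape(-1,2).round(1).tolist()); return r.x
rack=fit([((0,.29,.225),T,t(97,225)),((0,-.36,.225),T,t(636,147)),((-.014,0,.358),T,t(338,165)),((.094,0,.358),T,t(325,70)),((-.014,-.38,.358),T,t(690,110)),
 ((0,.29,.225),S,s(138,413)),((-.014,0,.358),S,s(161,188)),((.094,0,.358),S,s(97,188))],[.6,0,0])
for n,ce,uv in (('top',T,t(378,57)),('scene',S,s(94,158))):
    for z in (.357,.40):
        w=onz(uv,ce,z); d=w[:2]-rack[:2]; c,sn=np.cos(rack[2]),np.sin(rack[2]); print('card',n,z,w,'rack xy',c*d[0]+sn*d[1],-sn*d[0]+c*d[1])
for a0 in (0,1,-1): dip=fit([((0,0,.07),T,t(303,347)),((-.033,0,.265),T,t(314,345)),((0,0,.07),S,s(252,352)),((-.033,0,.265),S,s(275,271)),((-.033,0,.195),S,s(273,300))],[.5,.1,a0])
for l,uv,z in (('soap',t(371,431),.05),('mug',t(493,376),.085),('jar',t(70,405),.15),('weight',t(156,487),.066),('big grip',t(587,150),.31)): print(l,onz(uv,T,z))
E
python3 fit.py
```

```text
[0.6665 0.0464 0.0351] 2.0087366710778234
[[-1.6, -0.2], [3.6, -2.5], [0.9, 0.3], [-0.0, -0.3], [2.4, 0.9], [0.4, 1.5], [0.4, 2.2], [-4.6, 1.1]]
card top 0.357 [ 0.7679 -0.0082  0.357 ] rack xy 0.09940269966395279 -0.05809431131117534
card top 0.4 [ 0.7505 -0.0058  0.4   ] rack xy 0.082148368822216 -0.05511755501923511
card scene 0.357 [ 0.762  -0.0162  0.357 ] rack xy 0.09324129357596735 -0.06589281523130172
card scene 0.4 [0.7507 0.0248 0.4   ] rack xy 0.08338397556788231 -0.024512896390584207
[0.509  0.1195 0.6227] 35.679852709184644
[[-0.6, -0.6], [-1.4, -0.3], [0.6, -0.4], [0.4, -0.7], [0.4, -1.2]]
[0.509  0.1195 0.6227] 35.6799170586743
[[-0.6, -0.6], [-1.4, -0.3], [0.6, -0.4], [0.4, -0.7], [0.4, -1.2]]
[0.509  0.1195 0.6227] 35.67984654723409
[[-0.6, -0.6], [-1.4, -0.3], [0.6, -0.4], [0.4, -0.7], [0.4, -1.2]]
soap [0.3928 0.0449 0.05  ]
mug [ 0.4401 -0.1144  0.085 ]
jar [0.4605 0.3959 0.15  ]
weight [0.3557 0.3181 0.066 ]
big grip [ 0.6521 -0.2246  0.31  ]
```

```bash
cat >> h.py <<'E'
def ori(yaw,th,flip=0):
    # tool z: heading yaw, th deg below horizontal; tool y horizontal
    a,t=np.radians(yaw),np.radians(th)
    z=np.array([np.cos(a)*np.cos(t),np.sin(a)*np.cos(t),-np.sin(t)]); y=np.array([-np.sin(a),np.cos(a),0])*(-1 if flip else 1)
    M=np.c_[np.cross(y,z),y,z]; return R.from_matrix(M).as_euler('xyz',degrees=True)
def tz(yaw,th):
    a,t=np.radians(yaw),np.radians(th); return np.array([np.cos(a)*np.cos(t),np.sin(a)*np.cos(t),-np.sin(t)])
E
python3 - <<'E'
from h import *
np.set_printoptions(precision=0,suppress=True)
for th in (20,30,40,50):
  for fl in (0,1):
    for n,p,yaw in (('pre',np.array([.482,.1,.24])-.1*tz(36,th),36),('grasp',[.482,.1,.24],36),('hang+',[.64,.196,.345],2),('hang',[.65,.196,.28],2),('card',[.65,-.01,.28],2)):
        try: q=robot.inverse_kinematics(list(p),list(ori(yaw,th,fl)))
        except Exception as e: q=repr(e)
        print(th,fl,n,None if q is None else np.array(q))
E
```

```text
20 0 pre None
20 0 grasp [  28.    4.  -10.  146.  249.   55. -119.]
20 0 hang+ [-52.   4.  20. 125. 116.  31. -42.]
20 0 hang [-53.  12.  23. 128. 132.  34. -63.]
20 0 card [ 56.  15. -61. 132. 168.  30. -68.]
20 1 pre None
20 1 grasp [ 28.   4. -10. 146. 249.  55.  61.]
20 1 hang+ [-93.   6.  65. 126. 120.  26. 133.]
20 1 hang [-24.  12. -10. 127. 128.  39. 125.]
20 1 card [ 56.  15. -61. 132. 168.  30. 112.]
30 0 pre [  45.  -16.  -10.  141.  -75.   61. -154.]
30 0 grasp None
30 0 hang+ [-52.   2.  21. 117.  80.  24.  -5.]
30 0 hang [-50.   9.  22. 121. 104.  22. -32.]
30 0 card [ -53.    4.   56.  128.  212.   12. -122.]
30 1 pre [ 43. -16.  -8. 141. -75.  60.  26.]
30 1 grasp None
30 1 hang+ [ 27.   8. -62. 115.  86.  32. 173.]
30 1 hang [-78.  12.  54. 122. 108.  15. 142.]
30 1 card [-53.   4.  56. 128. 212.  12.  58.]
40 0 pre None
40 0 grasp [  69.  -10.  -54.  133.  -77.   44. -164.]
40 0 hang+ [-51.   3.  23. 109.  42.  28.  33.]
40 0 hang [-49.   8.  23. 113.  53.  20.  20.]
40 0 card [-65.   5.  69. 120. -44.  12. 135.]
40 1 pre None
40 1 grasp [-39. -12.  42. 136. -62.  26.   2.]
40 1 hang+ [   9.    6.  -40.  107.   51.   32. -154.]
40 1 hang [ -86.   15.   68.  114.   15.   13. -126.]
40 1 card [-65.   5.  69. 120. -44.  12. -45.]
50 0 pre None
50 0 grasp [-54. -15.  49. 129. -21.  28. 139.]
50 0 hang+ [-45.   6.  21.  99.  20.  39.  55.]
50 0 hang [-42.  10.  19. 104.  23.  31.  51.]
50 0 card [-53.   8.  59. 110. -22.  27. 112.]
50 1 pre None
50 1 grasp [-30.  -9.  30. 128. -36.  31. -27.]
50 1 hang+ [ -25.    6.   -1.   99.   25.   40. -129.]
50 1 hang [ -42.   10.   18.  104.   23.   31. -129.]
50 1 card [-21.   5.  23. 110.  -9.  26. -80.]
```

Run:
```python
from h import *
np.set_printoptions(precision=3,suppress=True)
print(np.array(vision.calibration('wrist')['T_tool_cam']), vision.calibration('wrist')['mtx'][0][0])
q0=robot.current_joint_positions(); print(robot.current_time_s())
for y in (36,-144):
    print(y,[np.round(robot.inverse_kinematics(p,[180,0,yy]) ,0) for p,yy in (([.482,.1,.42],y),([.482,.1,.24],y),([.65,.196,.35],y-34),([.65,.196,.28],y-34))])
robot.move_to([.482,.10,.42],[180,0,-144])
im,ce=grab('wrist','w1.png'); print(robot.current_time_s(),robot.current_joint_positions())
for l in ['dipper','dipper_grip','board_edge','rail_open','price_card','big_dipper']:
    print(l,[(np.round(r['rect']).astype(int).tolist(),round(r['p'],2)) for r in recognise(l,'wrist')[:2]])
np.save('w1.npy',ce[1])
```

```text
[[-0.001  0.959  0.283  0.072]
 [ 1.     0.001  0.    -0.001]
 [ 0.     0.283 -0.959 -0.125]
 [ 0.     0.     0.     1.   ]] 270.14012868072354
1.5
36 [array([-41.,  10.,  34.,  75.,  -6.,  97., -62.]), array([-42.,  12.,  33.,  97.,  -7.,  73., -61.]), array([-35.,  37.,  38.,  49., -22.,  99., -95.]), array([-37.,  37.,  37.,  60., -21.,  90., -93.])]
-144 [array([-31.,   9.,  21.,  74.,  -3.,  97., 116.]), array([-28.,  11.,  17.,  97.,  -4.,  72., 116.]), array([-26.,  34.,  16.,  49.,  -9.,  98.,  78.]), array([-26.,  34.,  15.,  59.,  -8.,  88.,  79.])]
3.3833 [-30.847   9.392  20.894  74.229  -3.382  97.03  115.499]
dipper [([257, 163, 39, 42], 0.93)]
dipper_grip [([255, 160, 39, 43], 0.68), ([32, 141, 63, 51], 0.37)]
board_edge [([256, 165, 40, 40], 0.75), ([167, 209, 333, 237], 0.62)]
rail_open [([167, 210, 332, 236], 0.86)]
price_card [([68, 34, 78, 57], 0.34)]
big_dipper [([254, 163, 34, 42], 0.7), ([33, 139, 66, 49], 0.66)]
```

View pics/w1.png

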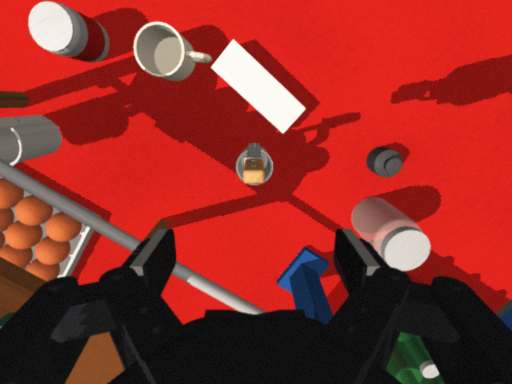

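The wrist view shows the dipper at (255,165), with the orange grip at about (254,173) and grey metal above it at (254,150). I'll check the fitted yaw against this and add the wrist view to the fit, along with the rail's edges at bottom left.

```bash
cat >> fit.py <<'E'
print('---')
W=(vision.calibration('wrist'),np.load('w1.npy'))
for P in ((0,0,.07),(-.033,0,.265),(-.033,0,.195),(-.018,0,.18),(-.005,0,.14),(0.032,0,.07),(-.032,0,.07)): print(P,proj(pose(dip,P),W)[0], proj(pose(dip,P),T)[0]*2.3-[207,184],proj(pose(dip,P),S)[0]*2.1-[315,168])
for y in (.25,.1,-.1): print('rail',y,proj(pose(rack,(0,y,.225)),W)[0])
im=cv2.imread('pics/w1.png')
a=cv2.resize(im[110:220,190:320],None,fx=4,fy=4,interpolation=3)
b=cv2.imread('pics/scene1.png')[190:270,245:305]; b=cv2.resize(b,(330,440),interpolation=3)
cv2.imwrite('pics/w1c.png',np.hstack([cv2.resize(a,(440,372)),cv2.resize(b,(279,372))]))
E
python3 fit.py | sed -n '/---/,$p'
```

```text
---
(0, 0, 0.07) [253.8058 165.3066] [301.6351 345.5185] [253.2099 351.0988]
(-0.033, 0, 0.265) [253.6812 174.6924] [310.8495 344.3914] [275.8515 269.5399]
(-0.033, 0, 0.195) [253.7928 161.3932] [314.0704 352.3422] [273.7419 297.4334]
(-0.018, 0, 0.18) [253.7491 169.8225] [306.1422 344.5393] [265.1092 307.2646]
(-0.005, 0, 0.14) [253.7492 171.9848] [300.8482 340.9998] [257.1517 325.5432]
(0.032, 0, 0.07) [253.7051 182.4204] [284.8704 327.1221] [236.3898 359.7946]
(-0.032, 0, 0.07) [253.9105 147.5562] [318.5154 364.0401] [269.8034 342.5032]
rail 0.25 [290.8118 334.9345]
rail 0.1 [204.4171 287.5963]
rail -0.1 [ 71.9185 213.1057]
```

View pics/w1c.png

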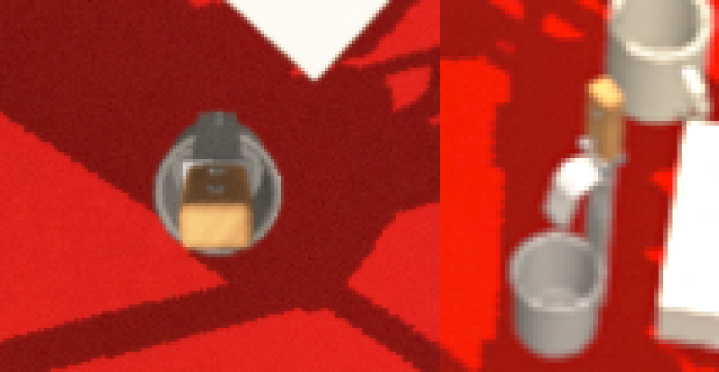

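The yaw of about 36° is confirmed: the stem strip is on the robot's side and in line with the cup. The grip top is about 2 mm farther along the heading than fitted. I'll grasp, lift and take it to a spot before the rail to look again.

Run:
```python
from h import *
np.set_printoptions(precision=4,suppress=True)
o=[180,0,-144.3]
robot.move_to([.4838,.1014,.36],o)
robot.line_to([.4838,.1014,.233],o)
fingers.gripper_to(0.0,force=50)
print('gap',robot.current_finger_gap(),robot.current_gripper_force(),robot.current_contact_force())
robot.line_to([.4838,.1014,.343])
robot.move_to([.566,.193,.343],[180,0,-178])
im,ce=grab('wrist','w2.png'); np.save('w2.npy',ce[1])
print(robot.current_tool_pos(),robot.current_eef_rot(),robot.current_finger_gap(),robot.current_contact_force(),robot.current_time_s())
grab('scene','scene2.png')
```

```text
gap 0.26790355882229316 49.65700149536133 [-0.3837 -0.832   1.8339]
[0.5655 0.1913 0.3425] [-179.897    -0.094  -178.0458] 0.2727445994222715 [-0.4761  0.5566 -0.9945] 7.225
```

View pics/w2.png

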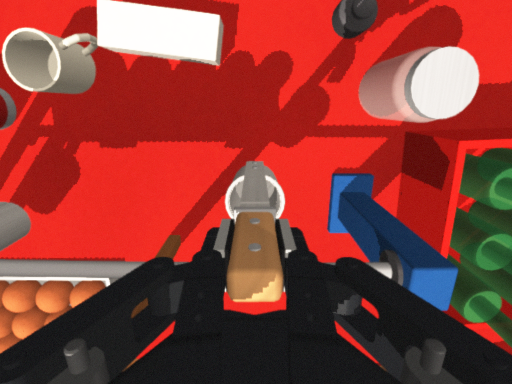

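The dipper is held squarely. The rail shows at left (columns 0–130, row ~268) and at right near column 380. I'll measure its edges there and compare the cup's position with the held-model prediction.

```bash
cat > m2.py <<'E'
from h import *
np.set_printoptions(precision=4,suppress=True)
W=(vision.calibration('wrist'),np.load('w2.npy'))
im=cv2.imread('pics/w2.png').astype(int)
for c in (5,30,60,90,120,376,384):
    print(c,[(r,*im[r,c]) for r in range(254,288,2)])
tcp=np.array([.5655,.1913,.3425]); a=np.radians(2)
# dipper origin in world: TCP at dipper (-.033-e,0,.233)
o=tcp-[-.033*np.cos(a),-.033*np.sin(a),.233]
def dp(P): P=np.array(P); return proj([o[0]+np.cos(a)*P[0]-np.sin(a)*P[1],o[1]+np.sin(a)*P[0]+np.cos(a)*P[1],o[2]+P[2]],W)[0]
for P in ((-.041,.012,.195),(-.041,-.012,.195),(-.041,.012,.265),(0,.032,.07),(0,-.032,.07),(-.032,0,.07),(.032,0,.07),(-.035,0,.07)): print(P,dp(P))
# tower: blue post near-top corner
E
python3 m2.py; python3 -c "
import cv2,numpy as np
im=cv2.imread('pics/w2.png'); 
cv2.imwrite('pics/w2c.png',np.vstack([cv2.resize(im[150:310,200:320],None,fx=3,fy=3,interpolation=3)]))
"
```

```text
5 [(254, np.int64(35), np.int64(43), np.int64(241)), (256, np.int64(37), np.int64(45), np.int64(241)), (258, np.int64(33), np.int64(39), np.int64(174)), (260, np.int64(101), np.int64(104), np.int64(113)), (262, np.int64(125), np.int64(130), np.int64(135)), (264, np.int64(139), np.int64(144), np.int64(151)), (266, np.int64(144), np.int64(150), np.int64(155)), (268, np.int64(150), np.int64(156), np.int64(162)), (270, np.int64(145), np.int64(151), np.int64(159)), (272, np.int64(142), np.int64(146), np.int64(152)), (274, np.int64(128), np.int64(133), np.int64(138)), (276, np.int64(170), np.int64(178), np.int64(186)), (278, np.int64(247), np.int64(250), np.int64(252)), (280, np.int64(139), np.int64(155), np.int64(181)), (282, np.int64(34), np.int64(57), np.int64(117)), (284, np.int64(37), np.int64(63), np.int64(127)), (286, np.int64(36), np.int64(64), np.int64(129))]
30 [(254, np.int64(38), np.int64(44), np.int64(240)), (256, np.int64(35), np.int64(43), np.int64(240)), (258, np.int64(32), np.int64(39), np.int64(214)), (260, np.int64(87), np.int64(91), np.int64(114)), (262, np.int64(122), 
[... 4583 characters left out ...]
219), np.int64(227), np.int64(231)), (274, np.int64(189), np.int64(196), np.int64(202)), (276, np.int64(42), np.int64(42), np.int64(45)), (278, np.int64(26), np.int64(25), np.int64(26)), (280, np.int64(26), np.int64(28), np.int64(26)), (282, np.int64(26), np.int64(23), np.int64(24)), (284, np.int64(23), np.int64(22), np.int64(19)), (286, np.int64(29), np.int64(26), np.int64(28))]
(-0.041, 0.012, 0.195) [272.9513 208.4727]
(-0.041, -0.012, 0.195) [235.677  208.4488]
(-0.041, 0.012, 0.265) [284.0988 273.4723]
(0, 0.032, 0.07) [282.9493 201.6527]
(0, -0.032, 0.07) [226.3533 201.6204]
(-0.032, 0, 0.07) [254.6421 174.1891]
(0.032, 0, 0.07) [254.6458 227.5028]
(-0.035, 0, 0.07) [254.6419 171.5301]
```

View pics/w2c.png

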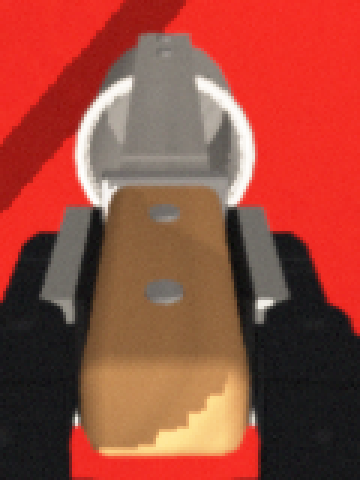

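Run:
```python
from h import *
np.set_printoptions(precision=4,suppress=True)
W=(vision.calibration('wrist'),np.load('w2.npy'))
for u,v in ((5,259.3),(60,260),(120,261.2),(380,262)): print('near',onz((u,v),W,.216))
for u,v in ((30,276.8),(90,277),(120,277.3)): print('far',onz((u,v),W,.216))
for u,v in ((60,268.5),(120,269.2),(380,270)): print('ctr',onz((u,v),W,.216))
# blue post face / card / board from earlier
```

```text
near [ 0.6619 -0.077   0.216 ]
near [ 0.6596 -0.015   0.216 ]
near [0.658  0.0507 0.216 ]
near [0.6488 0.3279 0.216 ]
far [ 0.6827 -0.0533  0.216 ]
far [0.6794 0.015  0.216 ]
far [0.6781 0.0484 0.216 ]
ctr [ 0.6703 -0.0169  0.216 ]
ctr [0.6679 0.0496 0.216 ]
ctr [0.6586 0.3296 0.216 ]
```

Run:
```python
from h import *
np.set_printoptions(precision=4,suppress=True)
W=(vision.calibration('wrist'),np.load('w1.npy')); im=cv2.imread('pics/w1.png').astype(int)
for c in (110,190,240):
    sat=im[:,c].max(1)-im[:,c].min(1); r=[i for i in range(150,330) if sat[i]<25 and im[i,c].mean()>70]; print('w1',c,r[0],r[-1],len(r),onz((c,(r[0]+r[-1])/2),W,.216))
o=[180,0,-178]
robot.move_to([.575,.146,.3425],o)
robot.line_to([.6485,.146,.3425],o,velocity=.1,f_stop=8); print(robot.current_tool_pos())
hit=robot.line_to([.6485,.146,.270],o,velocity=.04,f_stop=4)
print(hit,robot.current_tool_pos(),robot.current_contact_force(),robot.current_torque(),robot.current_time_s())
grab('scene','scene3.png'); a=cv2.imread('pics/scene3.png')[120:300,170:320]; cv2.imwrite('pics/s3.png',cv2.resize(a,None,fx=3.3,fy=3.3,interpolation=3))
```

```text
w1 110 224 237 14 [ 0.6692 -0.0035  0.216 ]
w1 190 270 283 14 [0.6662 0.1222 0.216 ]
w1 240 155 311 37 [0.5686 0.1402 0.216 ]
[0.6481 0.1466 0.3425]
True [0.649  0.146  0.2782] [1.5262 0.5204 2.7567] [ 0.0739 -0.5369 -0.0038] 9.8917
```

View pics/s3.png

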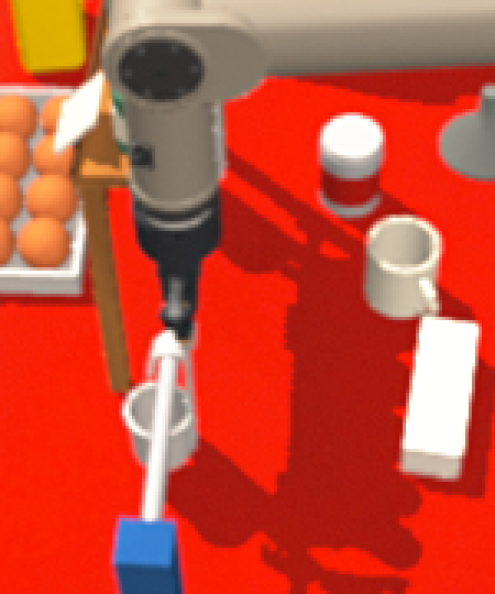

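The hook is over the open rail and contact came at exactly the expected height (TCP z 0.278). I'll release, rise, back away and re-measure the card and hung dipper from the top camera.

Run:
```python
from h import *
np.set_printoptions(precision=4,suppress=True)
fingers.gripper_to(.8); robot.pause(.3)
print(robot.current_contact_force())
robot.line_to([.6485,.146,.37],velocity=.1)
robot.line_to([.54,.146,.37],velocity=.2)
q=robot.inverse_kinematics([.54,.14,.33],list(ori(2,45,0))); print(np.round(q,0)); 
robot.move_to([.54,.14,.33],list(ori(2,45,0)))
for p in ([.62,.14,.27],[.65,.14,.27],[.655,-.02,.27],[.60,-.02,.27]): print(p,np.round(robot.inverse_kinematics(p,list(ori(2,45,0))),0))
print(robot.current_time_s())
im,_=grab('top','t4.png'); im2,_=grab('scene','s4.png')
for l in ('price_card','dipper','dipper_grip'): print(l,[(np.round(r['rect'],1).tolist(),round(r['p'],2)) for r in recognise(l,'top')[:2]])
a=cv2.imread('pics/t4.png')[85:255,115:355]; cv2.imwrite('pics/t4c.png',cv2.resize(a,None,fx=3.3,fy=3.3,interpolation=3))
```

```text
[-0.1576  0.4656 -0.3491]
[-39.  -9.  10. 119.  37.  34.  39.]
[0.62, 0.14, 0.27] [-37.   4.  16. 116.  37.  21.  40.]
[0.65, 0.14, 0.27] [-35.   7.  17. 112.  32.  20.  46.]
[0.655, -0.02, 0.27] [-50.   7.  57. 115. -34.  18. 125.]
[0.6, -0.02, 0.27] [-54.  -5.  54. 122.   4.  16.  90.]
13.4833
price_card [([254.0, 104.9, 27.8, 19.0], 0.73)]
dipper [([208.2, 174.4, 24.5, 28.6], 0.85)]
dipper_grip [([206.4, 173.8, 22.5, 28.3], 0.6)]
```

View pics/t4c.png

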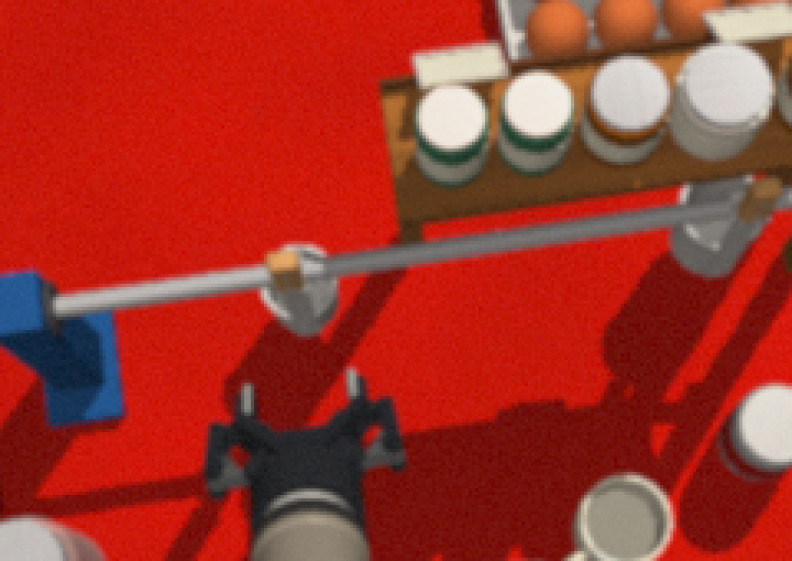

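The dipper hangs freely on the rail with its grip at top-crop (284,270). The card's corners are at (413,55), (500,44), (507,73) and (420,87). Next I'll work out the card's y along the rail, then straddle the grip and slide.

Run:
```python
from h import *
np.set_printoptions(precision=4,suppress=True)
T=ext('top'); c=lambda u,v:(115+u/3.3,85+v/3.3); a=np.radians(1.95)
def rk(w): d=w[:2]-[.6672,.0464]; return np.array([np.cos(a)*d[0]+np.sin(a)*d[1],-np.sin(a)*d[0]+np.cos(a)*d[1]])
print('grip (expect .649 .146)',onz(c(284,270),T,.31), rk(onz(c(284,270),T,.31)))
for z in (.357,.37): print('low edge',z,rk(onz(c(413,55),T,z)),rk(onz(c(500,44),T,z)))
for z in (.38,.41): print('up edge',z,rk(onz(c(420,87),T,z)),rk(onz(c(507,73),T,z)))
print('board near-left', rk(onz(c(401,222),T,.340)), rk(onz(c(398,208),T,.358)),rk(onz(c(383,82),T,.358)))
print('post face',rk(onz(c(55,306),T,.225)))
```

```text
grip (expect .649 .146) [0.6398 0.1409 0.31  ] [-0.0242  0.0954]
low edge 0.357 [ 0.1122 -0.0247] [ 0.1108 -0.0902]
low edge 0.37 [ 0.1068 -0.0242] [ 0.1055 -0.089 ]
up edge 0.38 [ 0.0774 -0.0252] [ 0.0783 -0.0894]
up edge 0.41 [ 0.0657 -0.0239] [ 0.0666 -0.0865]
board near-left [-0.0095  0.003 ] [-0.0041  0.0039] [0.0941 0.0005]
post face [-0.0017  0.2872]
```

```bash
cat >> h.py <<'E'
def rw(x,y,z):
    a=np.radians(1.95); return [.6672+np.cos(a)*x-np.sin(a)*y,.0464+np.sin(a)*x+np.cos(a)*y,z]
E
python3 - <<'E'
from h import *
np.set_printoptions(precision=4,suppress=True)
o=list(ori(1.95,45,0))
fingers.gripper_to(.6)
robot.line_to(rw(-.09,.098,.27),o)
h=robot.line_to(rw(-.022,.098,.27),o,velocity=.06,f_stop=5); print('in',h,robot.current_tool_pos(),robot.current_contact_force())
if not h:
    h=robot.line_to(rw(-.022,-.066,.27),o,velocity=.05,f_stop=8); print('slide',h,robot.current_tool_pos(),robot.current_contact_force())
robot.pause(.3)
print(robot.current_time_s(),robot.current_finger_gap(),robot.current_joint_positions())
im,_=grab('top','t5.png'); grab('scene','s5.png'); im,_=grab('wrist','w5.png')
a=cv2.imread('pics/t5.png')[85:205,180:350]; b=cv2.imread('pics/w5.png'); a=cv2.resize(a,None,fx=2.35,fy=2.35,interpolation=3); 
s=cv2.resize(cv2.imread('pics/s5.png')[110:270,170:290],None,fx=1.76,fy=1.76,interpolation=3)
cv2.imwrite('pics/c5.png',np.hstack([np.vstack([a,s[:,:].copy() if 0 else cv2.copyMakeBorder(s,0,0,0,a.shape[1]-s.shape[1],0)]),cv2.resize(b,(390,a.shape[0]+s.shape[0]))]))
E
```

```text
in False [0.6416 0.1436 0.2699] [ 0.5623  0.3324 -0.4878]
slide False [ 0.6474 -0.0201  0.2699] [0.3942 0.6132 0.4013]
19.6667 0.5986815240863322 [ -5.5371   4.4664   7.6233 115.0217 -11.9617  15.9288 103.9424]
```

View pics/c5.png

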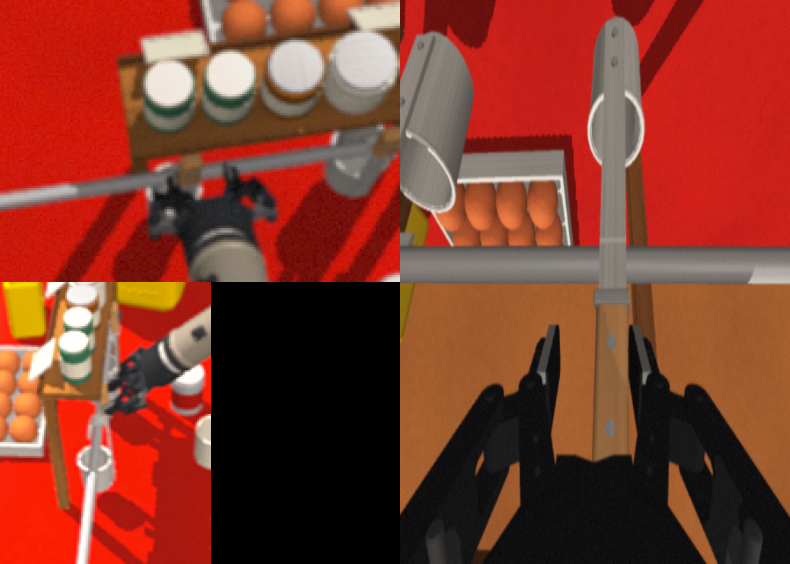

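The dipper is under the board with its grip against the +y pad (wrist column ≈278), and the big dipper is untouched. I'll work out the dipper's y from both views, centre the fingers so they don't touch, and back out.

Run:
```python
from h import *
np.set_printoptions(precision=4,suppress=True)
a=np.radians(1.95); Rk=np.array([[np.cos(a),np.sin(a)],[-np.sin(a),np.cos(a)]]); o0=np.array([.6672,.0464])
def rx(uv,ce,x):
    o,v=ray(uv,ce); o=np.r_[Rk@(o[:2]-o0),o[2]]; v=np.r_[Rk@v[:2],v[2]]; return o+v*(x-o[0])/v[0]
print('wrist',rx((278.3,202),ext('wrist'),-.023),'top',Rk@(onz((260.9,155.2),ext('top'),.30)[:2]-o0))
o=list(ori(1.95,45,0)); p=robot.current_tool_pos()
robot.line_to(rw(-.022,-.066+.011,.27),o,velocity=.03); 
im,ce=grab('wrist','w6.png'); d=recognise('dipper_grip','wrist'); print([np.round(x['rect']) for x in d[:1]])
robot.line_to(rw(-.13,-.055,.27),o,velocity=.06)
print(robot.current_contact_force(),robot.current_time_s())
grab('wrist','w7.png');robot.pause(.5); grab('top','t7.png')
a_=cv2.resize(cv2.imread('pics/t7.png')[85:205,180:350],(400,282),interpolation=3); b=cv2.resize(cv2.imread('pics/w7.png'),(390,292)); c=cv2.resize(cv2.imread('pics/w6.png'),(390,292))
cv2.imwrite('pics/c7.png',np.hstack([np.vstack([c,b]),cv2.copyMakeBorder(a_,0,302,0,0,0)]))
```

```text
wrist [-0.023  -0.0531  0.2436] top [-0.0146 -0.0572]
[array([263., 170.,  68., 286.])]
[-1.0309  0.78   -0.0872] 22.3833
```

View pics/c7.png

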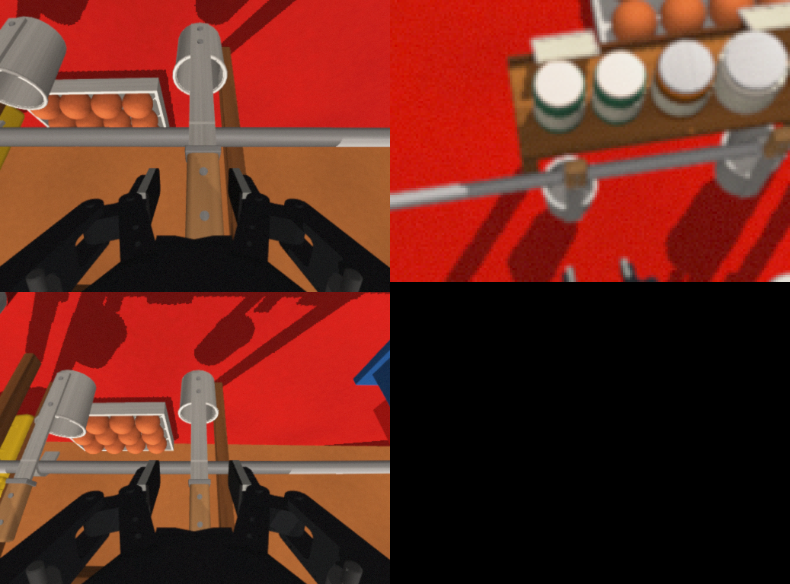

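The dipper hangs free and upright at rack y ≈ −0.055 (card ≈ −0.057). The fingers are clear and the big dipper is in place, so I'm handing in.

Run:
```python
from h import *
robot.pause(1.5); print(workorder.close_job(), robot.current_time_s())
```

```text
the job is handed in; nothing more can be done
the job is handed in; nothing more can be done
```

The small dipper was hung on the open rail, let go, and slid under the board; it hangs free about 2 mm (as measured) from the middle of the vacant card, the big dipper looked unmoved in the last pictures, and the job is handed in with no verdict shown.

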